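# Roll the stray jar back into the front row

## Task

The middle one of the three lying jars of preserved fruit has rolled out of the row on the display board. Put the fingertips on top of it and roll it back, in several short strokes if need be, until it lies still in its gap, in line with and parallel to the lying jars on either side. Work only on the top of the jar: do not pinch it, lift it or shove it from low down, and leave all other things where they are.

Things in the scene. Friction and masses are not known exactly. Their poses are not given: they have to be found in the camera images.
- stray_jar: The jar to roll: the middle lying one, clear, red lid, 80-100 mm out of line on the robot's side or far side of the row, within 4 degrees of parallel. 0.35-0.7 kg. Body: cylinder 80 mm dia x 120 mm; with the 66 mm dia lid 148 mm long. Origin on its axis, mid-body, 60 mm over the work surface. y axis to the lid (lid end at +88 mm, bottom at -60 mm); x, z turn as it rolls; z up at start.
- jar_mid (a point): The same point as the stray jar's origin. The jar's top is 40 mm above, 100 mm over the work surface. The top goes twice as far as the axis, so a fingertip flat on top carries the jar about its own width per stroke. Left at 0.1 m/s it stops within about 20 mm. The fingers may touch it only while the grasp point between their pads is higher than its top (tips at most some 19 mm below the top).
- gap (a point): Where the stray jar's origin belongs: on the line of the row, midway between the left and right jar, at their axis height (60 mm over the work surface). Its x axis is level, square to the row, pointing away from the robot; y runs along the row to the left jar, z up. 232 mm are free along the row between the left jar's bottom and the right jar's lid end.
- left_jar: Lying jar at the left (+y) end of the row, same make and size as the stray one; loose, to be left alone. Origin on its axis, half-way along its body; y axis along the jar towards its lid, x level and square to the row, pointing away from the robot, z up.
- right_jar: Lying jar at the right (-y) end of the row, same make and size, exactly in line with the left one and parallel to it, 380 mm from origin to origin; loose, to be left alone. Origin and axes as for the left jar.
- board: Wooden display board on which the jars lie: fixed, 400 mm (its x) by 640 mm (its y), top 20 mm above the work surface, an upstand 55 mm above the work surface along each end (y = +-0.31 m of its frame). Origin: centre of its underside; x points away from the robot, y along the row.
- small_jar: Small standing jar with a red lid, 56 mm in diameter, 90 mm tall, on the board, 80 to 100 mm from the line of the row, on the other side of the gap from the stray jar; loose, to be left alone. Origin: centre of its underside.
- bowl: Steel bowl, 150 mm across the rim, 55 mm tall, on the counter to the right of the board; loose, to be left alone. Origin: centre of its underside.
There are look-alikes about, which are no part of the job. Leave any blue or purple look-alike of the stray_jar alone.

How it is judged:
On the way:
1. the stray jar has rolled, not slid: it has turned by about a quarter turn (1.5 rad) or more about its own axis (angle between stray_jar's own z axis and vertical above 1.5 rad).
At the end, for the whole second after the job is handed in: The stray jar lies at rest on the board in its gap: its axis within 10 mm of the line of the row, within 0.15 rad of parallel to it, its middle within 30 mm of the middle of the gap along the row; the other jars and the bowl are where they were (x of stray_jar in the frame of left_jar between -0.01 and 0.01 m and y of stray_jar in the frame of left_jar between -0.22 and -0.16 m and angle between the y axis of stray_jar and the y axis of left_jar, either way round below 0.15 rad and height (world z) of stray_jar between 0.054 and 0.066 m and linear speed of stray_jar below 0.01 m/s and distance of each of left_jar, right_jar from where it was at the start of the episode below 0.012 m and distance of small_jar from where it was at the start of the episode below 0.015 m and distance of bowl from where it was at the start of the episode below 0.03 m); the robot touches nothing.
It fails at once if the stray jar is lifted or stood up (its axis more than 15 mm above its resting height) (height (world z) of stray_jar above 0.075 m).
It fails at once if the stray jar is pinched or shoved from low down: the fingers touch it while the grasp point is lower than the top of the jar (100 mm above the work surface) (contact force between the fingers and stray_jar above 0.5 N and height (world z) of the grasp point below 0.1 m).
It fails at once if a jar of the row is moved by more than 12 mm (distance of any of left_jar, right_jar from where it was at the start of the episode above 0.012 m).
It fails at once if the small standing jar is moved by more than 15 mm or tipped by more than 0.25 rad (distance of small_jar from where it was at the start of the episode above 0.015 m or angle between small_jar's own z axis and vertical above 0.25 rad).
It fails at once if the bowl is moved by more than 30 mm (distance of bowl from where it was at the start of the episode above 0.03 m).
It also fails if it takes over 48 s, if anything falls off the work surface, if the arm or the gripper's body presses on something with over 40 N, if the wrist force passes 120 N, or if a joint passes its speed limit or range.

## Robot

A 7-joint arm with a two-finger parallel gripper is mounted at the origin on the work surface. World frame = base frame: x ahead of the robot, y to its left, z up, the work surface at z = 0. Lengths are in m, angles in rad, forces in N, time in s.
With the tool pointing down it reaches from about 0.425 to 0.875 m from the base axis. Payload 8.4 kg.
Tool frame: the origin (TCP) lies between the finger pads; the fingertips stand 11 mm ahead of it and the grasp point (between the pads) lies 8 mm behind it; z points along the fingers, y is the line along which they close (so a half turn about z gives the same grasp; the last joint's range is limited). The gripper opens to 85 mm and grips with 20 to 120 N. Pads are 22 mm wide; open, the fingers measure 114 mm over their backs; the gripper's body (76 mm by 85 mm) begins 54 mm behind the grasp point. The pads swing forward as they close: fully open they stand 13 mm farther back than shut.
Start: joints at [-1.377, 0.333, 0.04, 1.465, -0.013, 1.343, -0.059], TCP at [0.188, 0.622, 0.242] pointing down, gripper open.
Joint ranges: [-2.58, 2.58], [-0.38, 2.09], [-1.3, 1.39], [0.25, 2.4], [-1.5, 4.64], [0.08, 2.09], [-2.65, 2.65]. Speed limits (rad/s): [2.22, 2.22, 2.79, 2.79, 3.14, 3.14, 3.14].

## Interface

Orientations are given as [roll, pitch, yaw] about the fixed x, y, z axes, in that order (R = Rz(yaw) Ry(pitch) Rx(roll)).
In Python, from plant import arm gives the robot as it stands. The module is installed in compiled form; this text tells all that it offers.
- The arm moves only by the shell command python3 -m pendant 'ROWS' [FORCE]. ROWS is JSON, a list of rows, each an object of numbers: "hand": the opening, from 0 (shut) to 1 (fully open); "tx", "ty", "tz": the shift along the tool's x, y, z in m; "spin": the turn about the tool's z in rad. A call has exactly 8 rows; each row shifts and turns the commanded pose from where the row before left it, along the tool's axes as they then stand; what a row does not reach is not made up. A row lasts 1/8 s, in which the tool goes at most 62.5 mm and 10.7 degrees, less where a joint would pass 70% of its speed; a pose out of reach is approached as far as the arm can. A call with a gripper value outside its range is refused whole. The fingers move at their own pace and stop on an object; FORCE is the grip in N (left out, the last holds). Time passes only in rows, so rows that do not move let the fingers close, or fill a call up. It gives the time, the measured TCP pose, the force, the opening and the grip force at its end, in the units of the state.
- arm.sense(): the state, without advancing time (a new reading comes with each control period).
- arm.get_image(name): name is "side" or "top" or "wrist"; returns a dict with "img" (384x512x3 uint8, red, green, blue), "vertical_fov" (degrees; the focal length in pixels is half the picture's height over the tangent of half this angle, whatever the lens; pixels are square), "cx", "cy" (the principal point, pixels), "rvec" (rotation vector, rad) and "tvec" (3), from world to camera coordinates, as OpenCV has them; the wrist camera has in their place "hand_eye" (4x4, takes a point from camera to tool coordinates, whose origin is the TCP and whose axes are the flange's). Camera axes: x right, y down, z forward; pixel columns grow to the right and rows downward; lengths in m; the calibration is good to about 2 mm. A picture is of the moment at which its call begins: read the wrist's pose just before it. There is no depth.
- arm.hand_in(): hands the job in; it is judged then, once.
Trained networks look in the newest picture that a camera, given by its name, has taken for a name from the list of things; names that differ only in an ending like _2 or _b are one class to them, and where a whole thing is asked for, a point or a joint stands for the part that bears it (a point fixed in the world has none). Each returns a list of dicts, best first, with "conf" (0 to 1); they miss things now and then, are a little off and sometimes report something else, mostly with a low value. They report only what shows in the picture. A call takes as long as a camera call. They do not tell look-alikes from the thing itself.
- arm.recognise(thing, camera): "point" ([row, column] in pixels, amid what is visible of it).
- arm.cut_out(thing, camera): "pixels" (384x512 bool, what is visible of it) and "point" ([row, column] in pixels, amid what is visible of it).
The state is a dict: "clock": time; "joints": joint angles; "qvel": joint speeds; "tau": joint torques, N m; "position": TCP position; "tcp_rot": TCP orientation; "wrist_force": force on the tool from outside, world axes, zero at the start; "ft_torque": the same for the moment, N m; "grip_width": finger opening in m; "finger_force": force on a finger pad.
Only numpy, scipy, OpenCV 4.12 (cv2) and the standard library are available. Lean on these libraries where they do the work, as an engineer would, in place of code of your own. Each camera call takes 0.05 s, during which the arm holds its last target. There are 200 camera calls.

## Working session

There is one attempt and no reset: what is moved stays moved. The work goes in short steps, Python scripts to look and compute and a shell command to move; the robot and the scene stay as the last step left them, time stands still between calls to the robot, and variables do not carry over. Pictures are saved under pics/ and viewed, at most 10 in all, crops included, and the job is handed in when it is done.

```bash
mkdir -p pics; cat > h.py <<'E'
import numpy as np, cv2
from plant import arm
def K(d):
    h,w=d["img"].shape[:2]; f=h/2/np.tan(np.radians(d["vertical_fov"])/2)
    return np.array([[f,0,d["cx"]],[0,f,d["cy"]],[0,0,1.]])
def ray(d,rc):
    R=cv2.Rodrigues(np.array(d["rvec"],float))[0]; t=np.array(d["tvec"],float).ravel()
    v=R.T@np.linalg.inv(K(d))@np.array([rc[1],rc[0],1.]); return -R.T@t,v
def atz(d,rc,z):
    o,v=ray(d,rc); return o+v*(z-o[2])/v[2]
def proj(d,p):
    return cv2.projectPoints(np.array(p,float).reshape(-1,3),np.array(d["rvec"],float),np.array(d["tvec"],float),K(d),None)[0][:,0]
def save(d,n): cv2.imwrite("pics/"+n,d["img"][:,:,::-1])
E
python3 - <<'E'
from h import *
s=arm.sense(); print({k:np.round(s[k],3) for k in("clock","position","tcp_rot","wrist_force","grip_width")})
ims=[]
for c in("top","side"):
    d=arm.get_image(c); ims.append(d["img"])
    print(c,np.round(d["vertical_fov"],1),d["cx"],d["cy"],"cam",np.round(ray(d,(0,0))[0],3))
    for n in("stray_jar","left_jar","right_jar","small_jar","bowl","board"):
        for r in arm.cut_out(n,c)[:5]:
            print(n,round(r["conf"],2),np.round(r["point"]),int(r["pixels"].sum()),np.round(atz(d,r["point"],.06),3))
cv2.imwrite("pics/a_top.png",ims[0][:,:,::-1]);cv2.imwrite("pics/a_side.png",ims[1][:,:,::-1])
E
```

```text
{'clock': np.float64(0.0), 'position': array([0.187, 0.622, 0.241]), 'tcp_rot': array([-3.14 ,  0.   ,  2.849]), 'wrist_force': array([-0.444,  0.441,  0.745]), 'grip_width': np.float64(0.085)}
top 44.7 257.0951422898062 183.30676049011657 cam [ 0.36  -0.005  1.794]
stray_jar 0.9 [142. 366.] 878 [ 0.638 -0.43   0.06 ]
stray_jar 0.88 [134. 230.] 826 [0.664 0.078 0.06 ]
stray_jar 0.87 [232. 322.] 807 [ 0.3   -0.265  0.06 ]
stray_jar 0.73 [164. 100.] 823 [0.546 0.563 0.06 ]
left_jar 0.91 [163. 184.] 811 [0.551 0.25  0.06 ]
right_jar 0.56 [152. 290.] 816 [ 0.598 -0.145  0.06 ]
small_jar 0.69 [183. 246.] 184 [0.479 0.019 0.06 ]
bowl 0.94 [212. 414.] 1259 [ 0.376 -0.607  0.06 ]
board 0.77 [167. 240.] 15201 [0.538 0.04  0.06 ]
side 44.7 247.82236612765928 185.83839023033204 cam [-0.341 -0.941  1.424]
stray_jar 0.97 [151. 261.] 681 [0.657 0.065 0.06 ]
stray_jar 0.75 [223. 350.] 897 [ 0.629 -0.433  0.06 ]
stray_jar 0.66 [252. 253.] 928 [ 0.284 -0.283  0.06 ]
stray_jar 0.64 [111. 168.] 614 [0.529 0.544 0.06 ]
left_jar 0.96 [143. 216.] 629 [0.553 0.231 0.06 ]
right_jar 0.93 [183. 289.] 766 [ 0.608 -0.142  0.06 ]
small_jar 0.58 [178. 238.] 285 [0.482 0.017 0.06 ]
bowl 0.59 [304. 344.] 1525 [ 0.361 -0.622  0.06 ]
board 0.72 [176. 248.] 9150 [ 0.521 -0.003  0.06 ]
```

View pics/a_top.png

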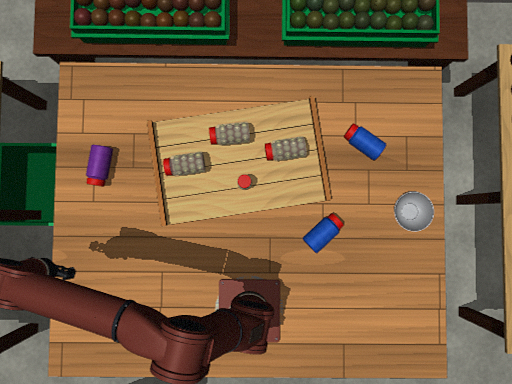

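View pics/a_side.png

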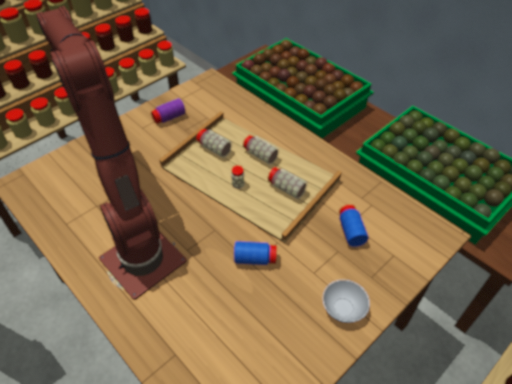

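Candidates for the stray jar in the top view: clear (134,230), blue (142,366), blue (232,322) and purple (164,100). The clear red-lidded jar at (134,230) fits: it lies between the two row jars on the far side, opposite the small jar (183,246). I'll confirm that in a crop.

```bash
python3 - <<'E'
from h import *
im=cv2.imread("pics/a_top.png")[90:240,130:350]
cv2.imwrite("pics/b.png",cv2.resize(im,None,fx=3.6,fy=3.6,interpolation=cv2.INTER_CUBIC)[:600,:800])
d=arm.get_image("wrist"); print(d["vertical_fov"],d["cx"],d["cy"],np.round(d["hand_eye"],3))
y=2.849; R=np.array([[np.cos(y),np.sin(y),0],[np.sin(y),-np.cos(y),0],[0,0,-1]])
print(R.T@(np.array([.60,.06,.42])-np.array([.187,.622,.241])))
E
```

```text
66.84605846257882 254.42654069218565 190.53182448178518 [[ 0.    -0.953 -0.304  0.078]
 [ 1.     0.001 -0.001 -0.001]
 [ 0.002 -0.304  0.953 -0.132]
 [ 0.     0.     0.     1.   ]]
[-0.55754804 -0.41899067 -0.179     ]
```

View pics/b.png

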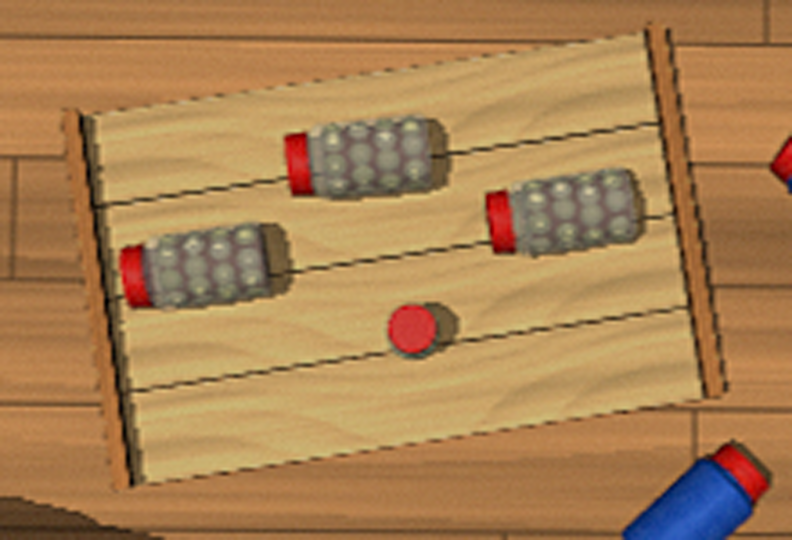

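The crop confirms it: the clear jar at crop (370,160) has its red lid to the left and lies on the far side, with the small jar at (412,330) on the near side. Next I move to a viewing pose.

```bash
python3 -m pendant '[{"hand":0.6,"tx":-0.0433,"ty":-0.0358,"tz":-0.015},{"hand":0.6,"tx":-0.0433,"ty":-0.0358,"tz":-0.015},{"hand":0.6,"tx":-0.0433,"ty":-0.0358,"tz":-0.015},{"hand":0.6,"tx":-0.0433,"ty":-0.0358,"tz":-0.015},{"hand":0.6,"tx":-0.0433,"ty":-0.0358,"tz":-0.015},{"hand":0.6,"tx":-0.0433,"ty":-0.0358,"tz":-0.015},{"hand":0.6,"tx":-0.0433,"ty":-0.0358,"tz":-0.015},{"hand":0.6,"tx":-0.0433,"ty":-0.0358,"tz":-0.015}]'
python3 -m pendant '[{"hand":0.6,"tx":-0.0433,"ty":-0.0358,"tz":-0.015},{"hand":0.6,"tx":-0.0433,"ty":-0.0358,"tz":-0.015},{"hand":0.6,"tx":-0.0433,"ty":-0.0358,"tz":-0.015},{"hand":0.6,"tx":-0.0433,"ty":-0.0358,"tz":-0.015},{"hand":0.6,"spin":-0.14},{"hand":0.6,"spin":-0.14},{"hand":0.6,"spin":-0.14},{"hand":0.6}]'
cat >> h.py <<'E'
from scipy.spatial.transform import Rotation as Ro
def wrist():
    s=arm.sense(); d=arm.get_image("wrist")
    T=np.eye(4); T[:3,:3]=Ro.from_euler("xyz",s["tcp_rot"]).as_matrix(); T[:3,3]=s["position"]
    W=np.linalg.inv(T@np.array(d["hand_eye"]))
    d["rvec"]=Ro.from_matrix(W[:3,:3]).as_rotvec(); d["tvec"]=W[:3,3]; return s,d
E
python3 - <<'E'
from h import *
s,d=wrist(); print(s["clock"],s["position"],s["tcp_rot"])
im=d["img"][:,:,::-1].copy()
for n in("stray_jar","left_jar","right_jar","small_jar"):
    for r in arm.cut_out(n,"wrist")[:4]:
        print(n,round(r["conf"],2),np.round(r["point"]),int(r["pixels"].sum()),np.round(atz(d,r["point"],.06),3))
cv2.imwrite("pics/c.png",im)
E
```

```text
0.75 [0.18760277 0.62230172 0.24232602] [-3.14155137e+00  2.85336662e-06  2.84877743e+00]invalid input
invalid input
```

View pics/c.png

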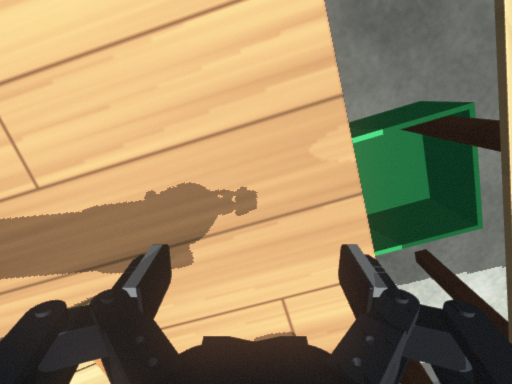

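The call was refused, probably because every key has to be given; the picture still shows the start pose, with only table and fingers. I'll resend with all keys.

```bash
python3 -m pendant '[{"hand":0.6,"tx":-0.0433,"ty":-0.0358,"tz":-0.015,"spin":0},{"hand":0.6,"tx":-0.0433,"ty":-0.0358,"tz":-0.015,"spin":0},{"hand":0.6,"tx":-0.0433,"ty":-0.0358,"tz":-0.015,"spin":0},{"hand":0.6,"tx":-0.0433,"ty":-0.0358,"tz":-0.015,"spin":0},{"hand":0.6,"tx":-0.0433,"ty":-0.0358,"tz":-0.015,"spin":0},{"hand":0.6,"tx":-0.0433,"ty":-0.0358,"tz":-0.015,"spin":0},{"hand":0.6,"tx":-0.0433,"ty":-0.0358,"tz":-0.015,"spin":0},{"hand":0.6,"tx":-0.0433,"ty":-0.0358,"tz":-0.015,"spin":0}]'
```

```text
clock: 2.0
position: [0.4373, 0.2464, 0.3631]
tcp_rot: [3.141, 0.0, 2.849]
wrist_force: [1.8, 0.8, 0.2]
grip_width: 0.051
finger_force: 0.0
```

```bash
python3 -m pendant '[{"hand":0.6,"tx":-0.0433,"ty":-0.0358,"tz":-0.015,"spin":0},{"hand":0.6,"tx":-0.0433,"ty":-0.0358,"tz":-0.015,"spin":0},{"hand":0.6,"tx":-0.0433,"ty":-0.0358,"tz":-0.015,"spin":0},{"hand":0.6,"tx":-0.0433,"ty":-0.0358,"tz":-0.015,"spin":0},{"hand":0.6,"tx":0,"ty":0,"tz":0,"spin":-0.14},{"hand":0.6,"tx":0,"ty":0,"tz":0,"spin":-0.14},{"hand":0.6,"tx":0,"ty":0,"tz":0,"spin":-0.14},{"hand":0.6,"tx":0,"ty":0,"tz":0,"spin":0}]'
python3 - <<'E'
from h import *
s,d=wrist(); print(s["clock"],s["position"],s["tcp_rot"])
im=d["img"][:,:,::-1].copy()
for n in("stray_jar","left_jar","right_jar","small_jar"):
    for r in arm.cut_out(n,"wrist")[:4]:
        m=r["pixels"]; np.save(f"pics/{n}_{int(r['point'][1])}.npy",m)
        print(n,round(r["conf"],2),np.round(r["point"]),int(m.sum()),np.round(atz(d,r["point"],.08),3))
import pickle; pickle.dump({k:np.array(d[k]) for k in d if k!="hand_eye"},open("c.pkl","wb"))
cv2.imwrite("pics/d.png",im)
E
```

```text
clock: 3.0
position: [0.5611, 0.061, 0.4224]
tcp_rot: [3.142, 0.0, -3.015]
wrist_force: [0.2, 0.9, -0.4]
grip_width: 0.051
finger_force: 0.0
3.0 [0.56107003 0.06097658 0.42240045] [ 3.14150148e+00  9.45193655e-05 -3.01527582e+00]
stray_jar 0.83 [202. 259.] 3649 [0.654 0.08  0.08 ]
stray_jar 0.68 [173.   6.] 892 [ 0.655 -0.348  0.08 ]
stray_jar 0.61 [189. 504.] 552 [0.577 0.49  0.08 ]
left_jar 0.83 [148. 362.] 4488 [0.538 0.234 0.08 ]
right_jar 0.77 [156. 137.] 4423 [ 0.599 -0.13   0.08 ]
small_jar 0.96 [ 91. 236.] 1030 [0.477 0.02  0.08 ]
```

View pics/d.png

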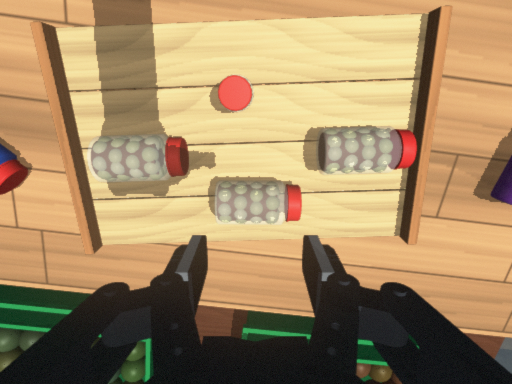

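The wrist view shows left_jar at (148,362), right_jar at (156,137), the stray jar at (202,259), small_jar at (91,236) and a blue look-alike at (173,6). I'll fit jar silhouettes to the masks.

```bash
cat >> h.py <<'E'
from scipy.optimize import minimize
a=np.linspace(0,2*np.pi,40)
PTS=np.array([[r*np.cos(t),y,r*np.sin(t)] for r,y in((.04,-.06),(.04,.06),(.033,.06),(.033,.088)) for t in a])
def sil(d,jars):
    S=8; im=np.zeros((384*2,512*2),np.uint8)
    for x,y,w in jars:
        R=Ro.from_euler("z",w).as_matrix()
        p=proj(d,PTS@R.T+[x,y,.06])
        for q in(p[:80],p[80:]): cv2.fillConvexPoly(im,cv2.convexHull(np.int32((q*2+.5)*16)),255,shift=4)
    return cv2.resize(im,(512,384),interpolation=cv2.INTER_AREA)/255.
def fit(d,m,x0,f):
    m=m.astype(float)
    c=lambda v:np.abs(sil(d,f(v))-m).sum()/m.sum()
    s=np.array([.015]*2+[.08]); best=None
    v=np.array(x0,float)
    for k in(1,.4):
        r=minimize(c,v,method="Nelder-Mead",options=dict(initial_simplex=np.vstack([v,v+np.diag(s*k)]),xatol=1e-4,fatol=1e-4)); v=r.x
    return r.x,r.fun
def row(v):
    x,y,w=v; u=np.array([-np.sin(w),np.cos(w)])*.19
    return [(x+u[0],y+u[1],w),(x-u[0],y-u[1],w)]
one=lambda v:[v]
E
python3 - <<'E'
from h import *
import pickle,glob
d=pickle.load(open("c.pkl","rb"))
L=np.load(glob.glob("pics/left_jar_36*")[0]);Rm=np.load(glob.glob("pics/right_jar_13*")[0])
S=np.load(glob.glob("pics/stray_jar_2[56]*")[0])
g,e=fit(d,L|Rm,[.575,.045,.13],row); print("gap",g,e)
for n,m,x in("L",L,[.545,.23,.13]),("R",Rm,[.6,-.14,.13]): print(n,*fit(d,m,x,one))
s,e=fit(d,S,[.655,.07,.13],one); print("stray",s,e)
w=g[2]; q=s[:2]-g[:2]; print("dx,dy in gap frame",q@[np.cos(w),np.sin(w)],q@[-np.sin(w),np.cos(w)],"dyaw",s[2]-w)
p=arm.sense()
print("tool->stray tx,ty",-((s[:2]-p["position"][:2])@[np.cos(w),np.sin(w)]),(s[:2]-p["position"][:2])@[-np.sin(w),np.cos(w)])
E
```

```text
gap [0.57720437 0.04312967 0.16004072] 0.03912502943046818
L [0.54699682 0.23062631 0.15730027] 0.027172241445597843
R [ 0.60693791 -0.1420383   0.16405515] 0.04723082993088712
stray [0.66269976 0.06492971 0.12663568] 0.04291371796731847
dx,dy in gap frame 0.08787684906320349 0.007897038008626928 dyaw -0.033405035066024824
tool->stray tx,ty -0.10093304825918949 -0.01237169377260644
```

```bash
python3 -m pendant '[{"hand":0.6,"tx":-0.02,"ty":-0.0015,"tz":0.0485,"spin":0},{"hand":0.6,"tx":-0.02,"ty":-0.0015,"tz":0.0485,"spin":0},{"hand":0.6,"tx":-0.02,"ty":-0.0015,"tz":0.0485,"spin":0},{"hand":0.6,"tx":-0.02,"ty":-0.0015,"tz":0.0485,"spin":0},{"hand":0.6,"tx":-0.02,"ty":-0.0015,"tz":0.0485,"spin":0},{"hand":0.6,"tx":-0.019,"ty":-0.0015,"tz":0.0485,"spin":0},{"hand":0.6,"tx":0,"ty":0,"tz":0.005,"spin":0},{"hand":0.6,"tx":0,"ty":0,"tz":0.005,"spin":0}]'
python3 -m pendant '[{"hand":0.6,"tx":0,"ty":0,"tz":0.003,"spin":0},{"hand":0.6,"tx":0,"ty":0,"tz":0.002,"spin":0},{"hand":0.6,"tx":0,"ty":0,"tz":0.002,"spin":0},{"hand":0.6,"tx":0,"ty":0,"tz":0.001,"spin":0},{"hand":0.6,"tx":0,"ty":0,"tz":0.001,"spin":0},{"hand":0.6,"tx":0,"ty":0,"tz":0.001,"spin":0},{"hand":0.6,"tx":0,"ty":0,"tz":0,"spin":0},{"hand":0.6,"tx":0,"ty":0,"tz":0,"spin":0}]'
```

```text
clock: 4.25
position: [0.6806, 0.067, 0.1224]
tcp_rot: [-3.141, 0.001, -3.015]
wrist_force: [0.1, 0.0, -0.4]
grip_width: 0.0516
finger_force: 0.0
clock: 5.25
position: [0.6803, 0.0671, 0.1113]
tcp_rot: [-3.141, -0.0, -3.014]
wrist_force: [-0.3, -0.1, 0.9]
grip_width: 0.0511
finger_force: 0.0
```

```bash
python3 -m pendant '[{"hand":0.6,"tx":0,"ty":0,"tz":0.001,"spin":0},{"hand":0.6,"tx":0,"ty":0,"tz":0.001,"spin":0},{"hand":0.6,"tx":0,"ty":0,"tz":0.001,"spin":0},{"hand":0.6,"tx":0,"ty":0,"tz":0.001,"spin":0},{"hand":0.6,"tx":0,"ty":0,"tz":0.001,"spin":0},{"hand":0.6,"tx":0,"ty":0,"tz":0,"spin":0},{"hand":0.6,"tx":0,"ty":0,"tz":0,"spin":0},{"hand":0.6,"tx":0,"ty":0,"tz":0,"spin":0}]'
```

```text
clock: 6.25
position: [0.6805, 0.0672, 0.1067]
tcp_rot: [3.142, 0.001, -3.014]
wrist_force: [1.0, -0.2, 4.5]
grip_width: 0.0511
finger_force: 2.3
```

```bash
python3 -m pendant '[{"hand":0.6,"tx":0.005,"ty":0,"tz":0.0005,"spin":0},{"hand":0.6,"tx":0.01,"ty":0,"tz":0,"spin":0},{"hand":0.6,"tx":0.011,"ty":0,"tz":0,"spin":0},{"hand":0.6,"tx":0.011,"ty":0,"tz":0,"spin":0},{"hand":0.6,"tx":0.011,"ty":0,"tz":0,"spin":0},{"hand":0.6,"tx":0.01,"ty":0,"tz":0,"spin":0},{"hand":0.6,"tx":0.008,"ty":0,"tz":0,"spin":0},{"hand":0.6,"tx":0.004,"ty":0,"tz":0,"spin":0}]'
```

```text
clock: 7.25
position: [0.6106, 0.0587, 0.1063]
tcp_rot: [3.141, 0.0, -3.014]
wrist_force: [-0.6, 1.3, 3.7]
grip_width: 0.0514
finger_force: 2.3
```

```bash
python3 -m pendant '[{"hand":0.6,"tx":0,"ty":0,"tz":-0.006,"spin":0},{"hand":0.6,"tx":0,"ty":0,"tz":-0.04,"spin":0},{"hand":0.6,"tx":-0.015,"ty":0,"tz":-0.05,"spin":0},{"hand":0.6,"tx":-0.015,"ty":0,"tz":-0.05,"spin":0},{"hand":0.6,"tx":0,"ty":0,"tz":-0.05,"spin":0},{"hand":0.6,"tx":0,"ty":0,"tz":-0.05,"spin":0},{"hand":0.6,"tx":0,"ty":0,"tz":0,"spin":0},{"hand":0.6,"tx":0,"ty":0,"tz":0,"spin":0}]'
cat > m.py <<'E'
from h import *
import sys
s,d=wrist(); G=np.array([.5772,.0431,.160]); w=G[2]
x0=np.array([float(sys.argv[1]),.06,.13])
cv2.imwrite("pics/"+sys.argv[2],d["img"][:,:,::-1])
rs=arm.cut_out("stray_jar","wrist")
# nearest detection to the expected place
for r in rs: print(round(r["conf"],2),np.round(r["point"]),np.round(atz(d,r["point"],.08),3),r["pixels"].sum())
r=min(rs,key=lambda r:np.linalg.norm(atz(d,r["point"],.08)[:2]-x0[:2]))
v,e=fit(d,r["pixels"],x0,one); q=v[:2]-G[:2]
print("stray",np.round(v,4),round(e,3),"gap frame",np.round([q@[np.cos(w),np.sin(w)],q@[-np.sin(w),np.cos(w)],v[2]-w],4))
y=s["tcp_rot"][2]; q=v[:2]-s["position"][:2]
print("tool tx,ty to axis",np.round([q@[np.cos(y),np.sin(y)],q@[np.sin(y),-np.cos(y)]],4),"tool",np.round(s["position"],4),s["clock"])
E
python3 m.py .627 e.png
```

```text
clock: 8.25
position: [0.6404, 0.0621, 0.3511]
tcp_rot: [-3.141, -0.001, -3.015]
wrist_force: [0.6, 0.2, -0.4]
grip_width: 0.0511
finger_force: 0.0
0.85 [147. 264.] [0.626 0.072 0.08 ] 5794
stray [0.6271 0.0593 0.1185] 0.034 gap frame [ 0.0518  0.008  -0.0415]
tool tx,ty to axis [ 0.0136 -0.0011] tool [0.6404 0.0621 0.3511] 8.25
```

```bash
python3 -m pendant '[{"hand":0.6,"tx":-0.002,"ty":-0.001,"tz":0.055,"spin":0},{"hand":0.6,"tx":-0.002,"ty":0,"tz":0.055,"spin":0},{"hand":0.6,"tx":-0.0005,"ty":0,"tz":0.055,"spin":0},{"hand":0.6,"tx":0,"ty":0,"tz":0.055,"spin":0},{"hand":0.6,"tx":0,"ty":0,"tz":0.014,"spin":0},{"hand":0.6,"tx":0,"ty":0,"tz":0.005,"spin":0},{"hand":0.6,"tx":0,"ty":0,"tz":0.003,"spin":0},{"hand":0.6,"tx":0,"ty":0,"tz":0.0015,"spin":0}]'
```

```text
clock: 9.35
position: [0.6462, 0.0618, 0.1099]
tcp_rot: [3.141, 0.002, -3.014]
wrist_force: [0.3, -0.5, -0.0]
grip_width: 0.0516
finger_force: 0.0
```

```bash
python3 -m pendant '[{"hand":0.6,"tx":0,"ty":0,"tz":0.0005,"spin":0},{"hand":0.6,"tx":0,"ty":0,"tz":0.0005,"spin":0},{"hand":0.6,"tx":0,"ty":0,"tz":0.0005,"spin":0},{"hand":0.6,"tx":0,"ty":0,"tz":0,"spin":0},{"hand":0.6,"tx":0,"ty":0,"tz":0,"spin":0},{"hand":0.6,"tx":0,"ty":0,"tz":0,"spin":0},{"hand":0.6,"tx":0,"ty":0,"tz":0,"spin":0},{"hand":0.6,"tx":0,"ty":0,"tz":0,"spin":0}]'
```

```text
clock: 10.35
position: [0.6452, 0.0617, 0.1068]
tcp_rot: [-3.142, -0.0, -3.014]
wrist_force: [0.5, 0.2, 0.6]
grip_width: 0.0516
finger_force: 0.2
```

Touching lightly. I press 0.7 mm more at the start of the stroke, as before.

```bash
python3 -m pendant '[{"hand":0.6,"tx":0.004,"ty":0,"tz":0.0007,"spin":0},{"hand":0.6,"tx":0.01,"ty":0,"tz":0,"spin":0},{"hand":0.6,"tx":0.011,"ty":0,"tz":0,"spin":0},{"hand":0.6,"tx":0.011,"ty":0,"tz":0,"spin":0},{"hand":0.6,"tx":0.011,"ty":0,"tz":0,"spin":0},{"hand":0.6,"tx":0.01,"ty":0,"tz":0,"spin":0},{"hand":0.6,"tx":0.008,"ty":0,"tz":0,"spin":0},{"hand":0.6,"tx":0.005,"ty":0,"tz":0,"spin":0}]'
python3 -m pendant '[{"hand":0.6,"tx":0,"ty":0,"tz":-0.006,"spin":0},{"hand":0.6,"tx":0,"ty":0,"tz":-0.04,"spin":0},{"hand":0.6,"tx":-0.015,"ty":0,"tz":-0.05,"spin":0},{"hand":0.6,"tx":-0.015,"ty":0,"tz":-0.05,"spin":0},{"hand":0.6,"tx":0,"ty":0,"tz":-0.05,"spin":0},{"hand":0.6,"tx":0,"ty":0,"tz":-0.05,"spin":0},{"hand":0.6,"tx":0,"ty":0,"tz":0,"spin":0},{"hand":0.6,"tx":0,"ty":0,"tz":0,"spin":0}]'
python3 m.py .592 f.png
```

```text
clock: 11.35
position: [0.5756, 0.0531, 0.1066]
tcp_rot: [3.141, 0.001, -3.014]
wrist_force: [-0.5, 1.1, 2.8]
grip_width: 0.0512
finger_force: 1.4
clock: 12.35
position: [0.6054, 0.0565, 0.3515]
tcp_rot: [-3.141, -0.001, -3.015]
wrist_force: [-0.0, 0.2, 0.1]
grip_width: 0.0512
finger_force: 0.0
0.9 [145. 266.] [0.588 0.069 0.08 ] 5892
stray [0.5906 0.0561 0.1166] 0.027 gap frame [ 0.0153  0.0107 -0.0434]
tool tx,ty to axis [0.0148 0.0015] tool [0.6054 0.0565 0.3515] 12.35
```

```bash
python3 -m pendant '[{"hand":0.6,"tx":0.003,"ty":0.001,"tz":0.055,"spin":0},{"hand":0.6,"tx":0.003,"ty":0,"tz":0.055,"spin":0},{"hand":0.6,"tx":0.001,"ty":0,"tz":0.055,"spin":0},{"hand":0.6,"tx":0,"ty":0,"tz":0.055,"spin":0},{"hand":0.6,"tx":0,"ty":0,"tz":0.016,"spin":0},{"hand":0.6,"tx":0,"ty":0,"tz":0.005,"spin":0},{"hand":0.6,"tx":0,"ty":0,"tz":0.002,"spin":0},{"hand":0.6,"tx":0,"ty":0,"tz":0,"spin":0}]'
python3 -m pendant '[{"hand":0.6,"tx":0,"ty":0,"tz":0.0005,"spin":0},{"hand":0.6,"tx":0,"ty":0,"tz":0.0005,"spin":0},{"hand":0.6,"tx":0,"ty":0,"tz":0.0005,"spin":0},{"hand":0.6,"tx":0,"ty":0,"tz":0.0005,"spin":0},{"hand":0.6,"tx":0,"ty":0,"tz":0,"spin":0},{"hand":0.6,"tx":0,"ty":0,"tz":0,"spin":0},{"hand":0.6,"tx":0,"ty":0,"tz":0,"spin":0},{"hand":0.6,"tx":0,"ty":0,"tz":0,"spin":0}]'
```

```text
clock: 13.45
position: [0.5994, 0.0568, 0.1107]
tcp_rot: [3.141, 0.002, -3.014]
wrist_force: [0.7, 0.0, 0.4]
grip_width: 0.0514
finger_force: 0.0
clock: 14.45
position: [0.5991, 0.0568, 0.1078]
tcp_rot: [3.141, 0.001, -3.014]
wrist_force: [0.1, -0.0, 5.9]
grip_width: 0.0512
finger_force: 2.6
```

```bash
python3 -m pendant '[{"hand":0.6,"tx":0.003,"ty":0,"tz":0,"spin":0},{"hand":0.6,"tx":0.005,"ty":0,"tz":0,"spin":0},{"hand":0.6,"tx":0.006,"ty":0,"tz":0,"spin":0},{"hand":0.6,"tx":0.006,"ty":0,"tz":0,"spin":0},{"hand":0.6,"tx":0.005,"ty":0,"tz":0,"spin":0},{"hand":0.6,"tx":0.003,"ty":0,"tz":0,"spin":0},{"hand":0.6,"tx":0.002,"ty":0,"tz":0,"spin":0},{"hand":0.6,"tx":0,"ty":0,"tz":0,"spin":0}]'
python3 -m pendant '[{"hand":0.6,"tx":0,"ty":0,"tz":0,"spin":0},{"hand":0.6,"tx":0,"ty":0,"tz":-0.006,"spin":0},{"hand":0.6,"tx":0,"ty":0,"tz":-0.05,"spin":0},{"hand":0.6,"tx":0,"ty":0,"tz":-0.06,"spin":0},{"hand":0.6,"tx":0,"ty":0,"tz":-0.06,"spin":0},{"hand":0.6,"tx":0,"ty":0,"tz":-0.06,"spin":0},{"hand":0.6,"tx":0,"ty":0,"tz":-0.06,"spin":0},{"hand":0.6,"tx":0,"ty":0,"tz":0,"spin":0}]'
python3 m.py .577 g.png
python3 - <<'E'
from h import *
s,d=wrist(); m=0
for n in("left_jar","right_jar"):
    r=arm.cut_out(n,"wrist")[0]; print(n,r["conf"],r["point"]); m=m|r["pixels"]
print(fit(d,m,[.577,.043,.16],row))
E
```

```text
clock: 15.45
position: [0.5691, 0.0532, 0.1078]
tcp_rot: [3.141, 0.001, -3.014]
wrist_force: [0.1, 1.3, 5.6]
grip_width: 0.0513
finger_force: 2.7
clock: 16.45
position: [0.5699, 0.0524, 0.4081]
tcp_rot: [3.141, 0.007, -3.015]
wrist_force: [0.3, -0.4, -1.1]
grip_width: 0.0512
finger_force: 0.0
0.93 [150. 266.] [0.572 0.07  0.08 ] 4392
0.8 [168.   6.] [ 0.653 -0.344  0.08 ] 824
0.72 [102. 252.] [0.502 0.039 0.08 ] 75024
0.64 [189. 507.] [0.584 0.475 0.08 ] 132
stray [0.575  0.0535 0.1163] 0.043 gap frame [-0.0006  0.0107 -0.0437]
tool tx,ty to axis [-0.0051  0.0005] tool [0.5699 0.0524 0.4081] 16.45
left_jar 0.68 [147.0, 372.3]
right_jar 0.87 [155.0, 139.2]
(array([0.57741288, 0.04302794, 0.16135715]), np.float64(0.0468261364813089))
```

View pics/g.png

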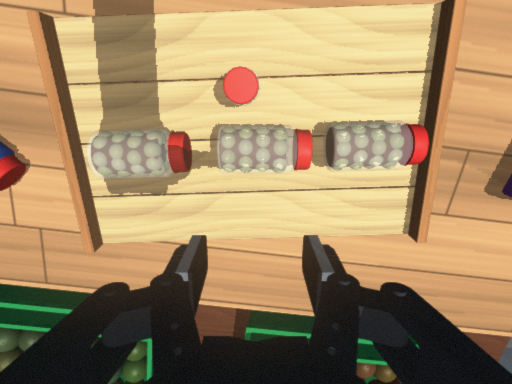

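The picture shows the stray jar at (150,266), in line with the left jar (147,372) and right jar (155,139). The robot is clear and the small jar at (86,241) is undisturbed. Handing in.

```bash
python3 -c "
from plant import arm
print(arm.hand_in())"
```

```text
the job is handed in; nothing more can be done
None
```

I rolled the stray jar back into its gap in three strokes on its top and handed the job in; the last measurement had it about 1 mm off the row line, 11 mm off the gap's middle and 0.04 rad from parallel, with the left and right jars unmoved, but no verdict came back.

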